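Feed a specimen block into the reader with the push stick

TASK

Take the orange push stick from its white tray and use it to press the pale wooden specimen block square against the aluminium fence of the reader, before the block crosses the yellow line; then feed it with the stick along the fence, keeping it pressed flat to the fence past the green sprung shoe, under the blue arch and fully home against the dark end stop. Push gently (never with as much as 20 N), touch the block with nothing but the stick, leave the other things on the bench alone, and finish with the stick lying flat in its tray again and let go.

Things in the scene. Friction and masses are not known exactly. Their poses are not given: they have to be found in the camera images.
- reader: Specimen reader, fixed: a grey bed 370 mm long (x), y = -85 to 75 mm, 12 mm thick, lying on the bench. Origin: on the bench under the middle of its length; x is the feed direction along the lane, y points from the fence to the open side, z up. The block slides on the bed's waxed top (z = 12 mm; friction about 0.3, as at the fence). The end stop's face is at x = 155 mm.
- home (a point): Where the origin of the block is when it is home, with its length along the lane: reader x = 110, y = -20, z = 12 mm; y differs by as much as the fence's setting (up to 6 mm either way). Axes as the reader's.
- line (a point): A point on the painted yellow line across the bed (4 mm wide), near the fence: reader x = -10, y = -45 mm. The block's leading end reaches it when the block's centre is at reader x = -55 mm.
- arch (a point): Blue arch over the lane, fixed; this point is the middle of its underside: reader x = 143, y = -20, z = 69 mm (57 mm above the bed). It covers reader x = 129 to 157 mm, y = -87 to 36 mm; its top is 83 mm above the bed. Its leg on the open side stands at reader x = 131 to 155, y = 20 to 34 mm, clear of a block that follows the fence.
- fence: The fence: a fixed dark backing rail and, clamped before it, the aluminium guide rail (356 mm long, 26 mm high over the bed, rigid, parallel to the lane). The guide face is nominally at reader y = -45 mm, but the clamp is set anew each time, up to 6 mm either way, and this pose does NOT show it: see or feel where the face is. Origin: nominal face at the bed's top, mid length; axes as the reader's.
- end_stop: Dark steel end stop across the lane, 60 mm wide, 28 mm high above the bed, on a stiff buffer spring: it gives about 0.3 mm per N, at most 6 mm, and returns when let go. Origin: bottom centre of the face that the block comes against; axes as the reader's.
- shoe (a joint): Green sprung shoe in the guide rail: travel into the rail in m. At 0 its flat nose (12 mm, between 28 mm ramps) stands 5 mm proud of the guide face; 0.005 is flush, as when a block lies on the face there. It covers reader x = -5 to 63 mm. Spring: 2.5 N out, 3.6 N flush; it shoves an unheld block off. While it bears on the block's front end, 6 to 9 N of press farther back holds it.
- pin (a joint): Red reading pin in the guide rail at reader x = 86 to 124 mm, on a feather spring (about 0.2 N, too weak to move the block): travel into the rail in m. At 0 it stands 4 mm proud of the guide face; 0.004 when the block lies home against the face.
- specimen: The specimen block: pale wood, 90 x 50 x 32 mm, about 0.3 kg, paper and a green sprig on its top. Origin: centre of the underside; x along its length (the end at +x leads), z up. It starts on the reader's bed before the yellow line, off the fence and up to 0.28 rad askew.
- tray: White tray for the push stick, fixed, 200 x 70 x 14 mm outside, walls 4 mm, floor top 4 mm above the bench. Origin: centre of the underside; x along its length, z up.
- stick: Orange push stick, 0.11 kg. Origin: underside, middle of the pushing face; x forward, y left, z up. Shaft x = -110 to 0, y = -10 to 10, z = 0 to 16 mm: its front end pushes the block's rear end. Cheek x = -25 to 60, y = 10 to 20, z = 0 to 22 mm: its inner face (y = 10) presses the block's open long side to the fence, on the stick's right. It starts with its x within 0.06 rad of the tray's.
- handle (a point): Middle of the push stick's upright handle, to be gripped from above: 26 mm long (stick x) by 18 mm wide (stick y), from z = 16 to 82 mm over the stick's underside; this point is at stick x = -24, y = 0, z = 49 mm. Axes as the stick's.
- spare_dark: Bystander, loose: spare specimen block, dark wood, 90 x 50 x 32 mm. Origin: centre of the underside.
- spare_mid: Bystander, loose: spare specimen block, brown wood, 90 x 50 x 32 mm. Origin: centre of the underside.
- jar_seed: Bystander, loose: jar of tan seed, 68 mm across, 97 mm high. Origin: centre of the underside.
- jar_herb: Bystander, loose: jar of green herb, 68 mm across, 97 mm high. Origin: centre of the underside.
- jar_root: Bystander, loose: jar of chopped root, 68 mm across, 97 mm high. Origin: centre of the underside.
- cork_ring: Bystander, loose: cork flask ring, 80 mm across, 22 mm high. Origin: centre of the underside.
- jar_lid: Bystander, loose: steel jar ring, 68 mm across, 12 mm high. Origin: centre of the underside.
Mind the look-alikes: they are no part of the job. Several things look just like the tray: the one meant starts farthest to the robot's left.

How it is judged (in metres and radians):
On the way, in this order (a step that is already met when the one before it is completed fails the run):
1. the push stick is lifted clear of its tray (z of stick in the frame of tray above 0.03 m and contact force between the fingers and stick above 1 N), for 0.2 s.
2. the block is pressed square against the fence before the yellow line, by the stick (angle between the x axis of specimen and the x axis of reader, either way round below 0.06 rad and x of specimen in the frame of reader below -0.053 m and contact force between specimen and fence above 1 N and contact force between stick and specimen above 0.5 N), for 0.1 s.
3. the block is fed home against the end stop, by the stick (x of specimen in the frame of reader between 0.107 and 0.1165 m and value of joint pin above 0.0015 m and angle between the x axis of specimen and the x axis of reader, either way round below 0.06 rad and z of specimen in the frame of reader below 0.016 m and angle between specimen's own z axis and vertical below 0.05 rad and contact force between specimen and end_stop above 1 N), for 0.2 s.
At the end, for the whole second after the job is handed in: The specimen block is at home: within 3 mm of the end stop, against the fence (red pin pushed in by more than 1.5 of its 4 mm) and square to it within 0.06 rad, flat on the bed and at rest; the push stick lies flat in its tray (tilt under 0.1 rad), at rest and released (x of specimen in the frame of reader between 0.107 and 0.1165 m and value of joint pin above 0.0015 m and angle between the x axis of specimen and the x axis of reader, either way round below 0.06 rad and z of specimen in the frame of reader below 0.016 m and angle between specimen's own z axis and vertical below 0.05 rad and linear speed of each of specimen, stick below 0.01 m/s and z of stick in the frame of tray between 0.001 and 0.009 m and x of stick in the frame of tray between -0.06 and 0.06 m and y of stick in the frame of tray between -0.04 and 0.04 m and angle between stick's own z axis and vertical below 0.1 rad and contact force between the fingers and stick below 0.1 N and x of specimen in the frame of reader below 0.1125 m); the robot touches nothing.
It fails at once if the block comes off the fence while it passes the shoe (the shoe, covered by the block, stands out again by more than 2.5 mm), or is turned more than 0.08 rad from the lane past the yellow line ((x of specimen in the frame of reader between -0.006 and 0.066 m and value of joint shoe below 0.0025 m) or (x of specimen in the frame of reader above -0.053 m and angle between the x axis of specimen and the x axis of reader, either way round above 0.08 rad)).
It fails at once if the block is pressed on the fence or the end stop with more than 20 N (contact force between specimen and fence above 20 N or contact force between specimen and end_stop above 20 N).
It fails at once if the fingers or the arm touch the block (contact force between any of the fingers, the arm and specimen above 0.3 N).
It fails at once if the block is lifted or tipped (angle between specimen's own z axis and vertical above 0.15 rad or z of specimen in the frame of reader above 0.025 m).
It fails at once if another thing on the bench is disturbed by more than 15 mm (distance of any of spare_dark, spare_mid, jar_seed, jar_herb, jar_root, cork_ring, jar_lid from where it was at the start of the episode above 0.015 m).
It also fails if it takes over 72 s, if anything falls off the work surface, if the arm or the gripper's body presses on something with over 40 N, if the wrist force passes 120 N, or if a joint passes its speed limit or range.

ROBOT

A 6-joint arm with a two-finger parallel gripper is mounted at the origin on the work surface. World frame = base frame: x ahead of the robot, y to its left, z up, the work surface at z = 0. Lengths are in mm, angles in rad, forces in N, time in s.
With the tool pointing down it reaches from about 350 to 775 mm from the base axis. Payload 7.3 kg.
Tool frame: the origin (TCP) lies at the very end of the fingers, on their centre line; the grasp point (between the pads) lies 19 mm behind it; x points along the fingers, z is the direction in which the jaws open and shut, and the axes are right-handed (so a half turn about x gives the same grasp; the last joint's range is limited). The gripper opens to 92 mm and grips with 3 to 60 N. Pads are 19 mm wide; open, the fingers measure 130 mm over their backs; the gripper's body (75 mm by 190 mm) begins 47 mm behind the grasp point.
Start: joints at [1.117, 0.342, 1.524, -0, 1.275, -0.146], TCP at [159.041, 500.351, 226.741] pointing down, gripper open.
Joint ranges: [-2.53, 2.53], [-0.77, 2.02], [0.04, 2.7], [-1, 4.14], [0.28, 2.66], [-3.11, 3.11]. Speed limits (rad/s): [2.57, 2.57, 3.14, 3.14, 3.14, 3.14].

INTERFACE

Orientations are given as [roll, pitch, yaw] about the fixed x, y, z axes, in that order (R = Rz(yaw) Ry(pitch) Rx(roll)).
In Python, from plant import * gives the robot as it stands.
- The arm moves only by the tool carry_out, never from a script. Its argument "rows" is a list of rows, each a list of 4 numbers: the shift along the world's x, y, z in mm, then the turn about the world's z in degrees. In form: [[x, y, z, twist], ...]. A call has 1 to 20 rows; each row is the pose to reach, as a shift and turn from the pose measured when the call began; what a row does not reach only later rows make up. A row lasts 1/12 s, in which the tool goes at most 41.7 mm and 7.16 degrees, less where a joint would pass 70% of its speed; a pose out of reach is approached as far as the arm can. A call with a gripper value outside its range is refused whole. "hand" is the finger opening in mm, from 0 to 91.8, set as the call begins (left out, the last holds). The fingers move at their own pace and stop on an object; the grip force is fixed at half the most. Time passes only in rows, so rows that repeat a pose let the fingers close. It gives the time, the measured TCP pose, the force and the opening at its end, in the units of the state.
- get_obs(): the state, without advancing time (a new reading comes with each control period).
- capture(name): name is "scene" or "top" or "wrist"; returns the picture (400x640x3 uint8, red, green, blue); there is no depth.
- camera_info(name): a dict with "camera_matrix" (3x3 intrinsics, pixels), "pose" (4x4, takes a point from camera to world coordinates); the wrist camera has in their place "mount" (4x4, takes a point from camera to tool coordinates, whose origin is the TCP and whose axes are the tool frame's). Camera axes: x right, y down, z forward; pixel columns grow to the right and rows downward; lengths in mm; the calibration is good to about 2 mm. The wrist camera is an equidistant fisheye: a pixel r from the principal point sees the ray r / f radians off the axis. A picture is of the moment at which its call begins: read the wrist's pose just before it. camera_info takes no time and is no camera call.
- close_job(): hands the job in, once; it reports no verdict.
The state is a dict: "time": time; "joint_positions": joint angles; "dq": joint speeds; "tau": joint torques, N m; "tool_pos": TCP position; "tcp_rot": TCP orientation; "contact_force": force on the tool from outside, world axes, zero at the start; "moment": the same for the moment, N m; "grip_width": finger opening in mm.
Only numpy, scipy, OpenCV 4.12 (cv2) and the standard library are available. Lean on these libraries where they do the work, as an engineer would, in place of code of your own. Each camera call takes 0.05 s, during which the arm holds its last target. There are 200 camera calls.

## Working session

There is one attempt and no reset: what is moved stays moved. The work goes in short steps, Python scripts to look and compute and a tool call to move; the robot and the scene stay as the last step left them, time stands still between calls to the robot, and variables do not carry over. Pictures are saved under pics/ and viewed, about 8 in all and at most 12, crops included, and the job is handed in when it is done.

Besides the shell and the picture viewer there is one more tool, called after "Call:" as a command line: name --pt "numbers of a row" for each row, then --argument value for the rest. carry_out: Moves the arm, as the interface text tells. Its arguments: {"type":"object","properties":{"rows":{"type":"array"},"hand":{"type":"number"}},"required":["rows"]}

```bash
mkdir -p pics; ls; python3 - <<'E'
from plant import *
import cv2,numpy as np
o=get_obs();print(o)
for n in("scene","top"):
    im=capture(n);cv2.imwrite(f"pics/{n}0.png",im[:,:,::-1]);i=camera_info(n);print(n,i)
print(camera_info("wrist"))
a=cv2.imread("pics/scene0.png");b=cv2.imread("pics/top0.png")
E
```

```text
pics
{'time': 0.0, 'joint_positions': array([ 1.11698205e+00,  3.42731903e-01,  1.52500533e+00, -1.94406138e-05,
        1.27539596e+00, -1.46007546e-01]), 'dq': array([ 0.0014539 , -0.00149723, -0.00350742,  0.00052263,  0.00202693,
       -0.00036742]), 'tau': array([-3.39857143e-04, -4.31257796e+01, -2.44218367e+01,  7.17212283e-02,
        5.60529891e-02, -1.17321433e-04]), 'tool_pos': array([158.86891865, 499.96365505, 226.04427888]), 'tcp_rot': array([ 3.00765164,  1.56925568, -2.0125384 ]), 'contact_force': array([-0.73866683, -0.95293423, -0.13532378]), 'moment': array([-0.02663089,  0.02147858,  0.00881052]), 'grip_width': 91.75928076868391}
scene {'camera_matrix': array([[370.78523515,   0.        , 320.49635009],
       [  0.        , 370.78523515, 197.79189259],
       [  0.        ,   0.        ,   1.        ]]), 'pose': array([[ 4.67448143e-01,  6.97182227e-01, -5.43533969e-01,
         9.81022500e+02],
       [ 8.83855527e-01, -3.80461436e-01,  2.72118545e-01,
        -2.52848117e+02],
       [-1.70775015e-02, -6.07606811e-01, -7.94054357e-01,
         8.44851054e+02],
[... 438 characters left out ...]
01],
       [ 7.39759007e-04, -5.77419231e-02, -9.98331269e-01,
         1.53247659e+03],
       [ 0.00000000e+00,  0.00000000e+00,  0.00000000e+00,
         1.00000000e+00]])}
{'camera_matrix': array([[309.70691629,   0.        , 320.33787579],
       [  0.        , 309.70691629, 205.26804584],
       [  0.        ,   0.        ,   1.        ]]), 'mount': array([[ 2.51832248e-04, -2.49481589e-01,  9.68379509e-01,
        -1.57484795e+02],
       [-9.03140959e-04, -9.68379201e-01, -2.49481275e-01,
         6.70914762e+01],
       [ 9.99999560e-01, -8.11755768e-04, -4.69186153e-04,
         1.42187380e+00],
       [ 0.00000000e+00,  0.00000000e+00,  0.00000000e+00,
         1.00000000e+00]])}
```

View pics/top0.png

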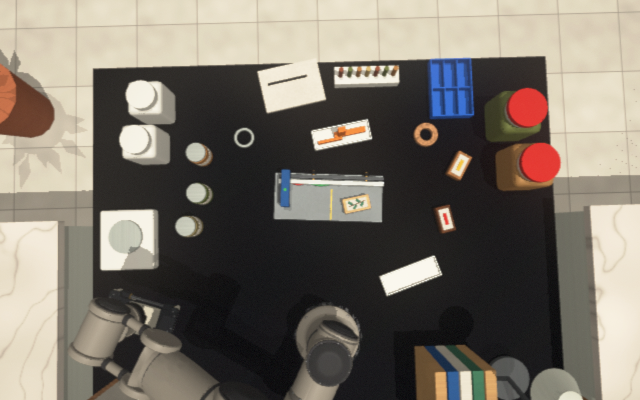

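View pics/scene0.png

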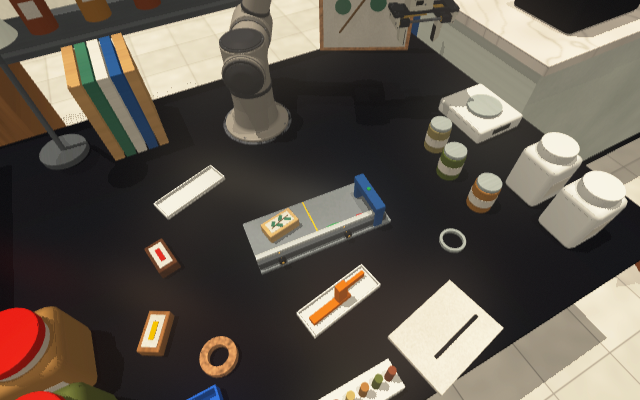

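```bash
python3 - <<'E'
import cv2,numpy as np
b=cv2.imread("pics/top0.png")
cv2.imwrite("pics/crop1.png",cv2.resize(b[110:230,265:395],None,fx=5,fy=5,interpolation=cv2.INTER_CUBIC)[:,:])
E
cat > h.py <<'E'
import numpy as np,cv2
from plant import *
from scipy.spatial.transform import Rotation as R
def ray(name,px,pose=None):
    c=camera_info(name);K=c["camera_matrix"]
    px=np.atleast_2d(np.float64(px));d=(px-K[:2,2])/K[0,0]
    if name=="wrist":
        r=np.linalg.norm(d,axis=1,keepdims=True);d3=np.hstack([d/np.maximum(r,1e-9)*np.sin(r),np.cos(r)])
        T=pose@c["mount"]
    else: d3=np.hstack([d,np.ones((len(d),1))]);T=c["pose"]
    return T[:3,3],d3@T[:3,:3].T
def plane(name,px,z,pose=None):
    o,d=ray(name,px,pose);s=(z-o[2])/d[:,2:];return o+s*d
def toolpose():
    o=get_obs();T=np.eye(4);T[:3,:3]=R.from_euler("xyz",o["tcp_rot"]).as_matrix();T[:3,3]=o["tool_pos"];return T
def blob(mask,minA=30):
    cs,_=cv2.findContours(mask.astype(np.uint8)*255,cv2.RETR_EXTERNAL,cv2.CHAIN_APPROX_NONE)
    return sorted([c for c in cs if cv2.contourArea(c)>minA],key=cv2.contourArea,reverse=True)
E
```

```text
(no output)
```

View pics/crop1.png

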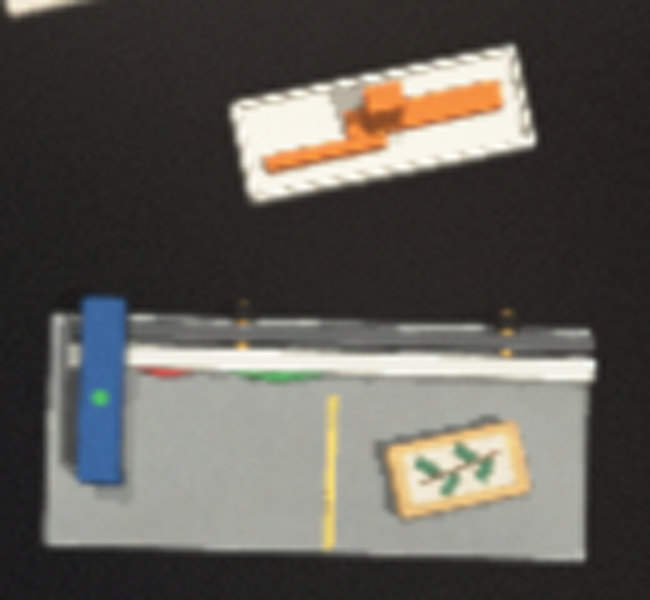

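```bash
python3 - <<'E'
from h import *
b=cv2.imread("pics/top0.png");h=cv2.cvtColor(b,cv2.COLOR_BGR2HSV)
def roi(m,x0,x1,y0,y1):
    r=np.zeros_like(m);r[y0:y1,x0:x1]=m[y0:y1,x0:x1];return r
H,S,V=cv2.split(h)
org=(H>4)&(H<16)&(S>150)&(V>100)
wh=(V>120)
tan=(((H>10)&(H<28)&(S>60)&(V>120))|((S<70)&(V>190)))
def rep(n,m,z):
    c=blob(m,10)[0];r=cv2.minAreaRect(c);P=plane("top",cv2.boxPoints(r),z)[:,:2];c0=P.mean(0)
    e=P[1]-P[0];f=P[2]-P[1];L,W=(e,f) if np.linalg.norm(e)>np.linalg.norm(f) else (f,e)
    print(n,"c",c0.round(1),"L",np.linalg.norm(L).round(1),"W",np.linalg.norm(W).round(1),"ang",np.degrees(np.arctan2(L[1],L[0])).round(1)%180,P.round(0).tolist())
rep("tray",roi(wh,305,380,115,155),14)
rep("block",roi(tan,335,378,193,216),44)
f=lambda p:np.array(p)/5+[265,110]-0.4
print("bed corners z12",plane("top",f([[48,314],[45,546],[585,560],[588,380]]),12).round(1))
print("line",plane("top",f([[334,396],[328,548]]),12).round(1))
print("rail top front edge z38?",plane("top",f([[135,368],[590,380]]),38).round(1))
print("stick: handle top z 4+82, shaft rear, cheek tip z26",plane("top",f([[384,98]]),86).round(1),plane("top",f([[501,95]]),20).round(1),plane("top",f([[264,165]]),26).round(1))
E
```

```text
tray c [690.7 -66.6] L 203.4 W 73.4 ang 99.8 [[709.0, 40.0], [744.0, -161.0], [672.0, -173.0], [637.0, 27.0]]
block c [ 448.8 -108.5] L 92.7 W 51.9 ang 100.5 [[466.0, -58.0], [483.0, -149.0], [432.0, -159.0], [415.0, -68.0]]
bed corners z12 [[ 565.6  167.6   12. ]
 [ 405.8  173.2   12. ]
 [ 385.7 -196.4   12. ]
 [ 509.4 -202.9   12. ]]
line [[503.3 -27.8  12. ]
 [398.9 -20.6  12. ]]
rail top front edge z38? [[ 523.8  106.9   38. ]
 [ 507.  -200.6   38. ]]
stick: handle top z 4+82, shaft rear, cheek tip z26 [[693.1 -64.7  86. ]] [[ 707.6 -149.    20. ]] [[662.3  15.8  26. ]]
```

```bash
python3 - <<'E'
from h import *
T=toolpose();print(T.round(3));z=T[:3,2];print("jaw ang",np.degrees(np.arctan2(z[1],z[0])))
E
```

```text
[[-1.00000e-03 -9.53000e-01  3.03000e-01  1.58882e+02]
 [-1.00000e-03  3.03000e-01  9.53000e-01  5.00025e+02]
 [-1.00000e+00  0.00000e+00 -1.00000e-03  2.26131e+02]
 [ 0.00000e+00  0.00000e+00  0.00000e+00  1.00000e+00]]
jaw ang 72.36643785184904
```

Call:
carry_out --pt "134 -141 10 -16" --pt "534 -565 -26 -62.5" --pt "534 -565 -26 -62.5" --pt "534 -565 -26 -62.5" --pt "534 -565 -26 -62.5" --pt "534 -565 -26 -62.5" --pt "534 -565 -26 -62.5" --pt "534 -565 -26 -62.5" --pt "534 -565 -26 -62.5" --pt "534 -565 -26 -62.5" --pt "534 -565 -26 -62.5" --pt "534 -565 -26 -62.5" --pt "534 -565 -26 -62.5" --pt "534 -565 -26 -62.5" --pt "534 -565 -26 -62.5" --pt "534 -565 -26 -62.5" --pt "534 -565 -26 -62.5" --pt "534 -565 -26 -62.5" --pt "534 -565 -26 -62.5" --pt "534 -565 -26 -62.5" --hand 60

```text
time: 1.77
tool_pos: [694.9, -70.3, 197.4]
tcp_rot: [-2.843, 1.568, -2.676]
contact_force: [-0.1, 0.5, -1.1]
grip_width: 59.8
```

```bash
python3 - <<'E'
from h import *
T=toolpose();im=capture("wrist");cv2.imwrite("pics/w1.png",im[:,:,::-1]);np.save("T1.npy",T);print(T.round(3))
b=im[:,:,::-1].copy();H,S,V=cv2.split(cv2.cvtColor(b,cv2.COLOR_BGR2HSV))
m=(H>4)&(H<16)&(S>140)&(V>90)
for c in blob(m,30)[:4]:print(cv2.boundingRect(c),cv2.contourArea(c))
E
```

```text
[[-3.00000e-03 -1.67000e-01  9.86000e-01  6.94886e+02]
 [-1.00000e-03  9.86000e-01  1.67000e-01 -7.02920e+01]
 [-1.00000e+00 -1.00000e-03 -3.00000e-03  1.97409e+02]
 [ 0.00000e+00  0.00000e+00  0.00000e+00  1.00000e+00]]
(301, 108, 29, 148) 2186.0
(507, 230, 10, 10) 52.0
```

View pics/w1.png

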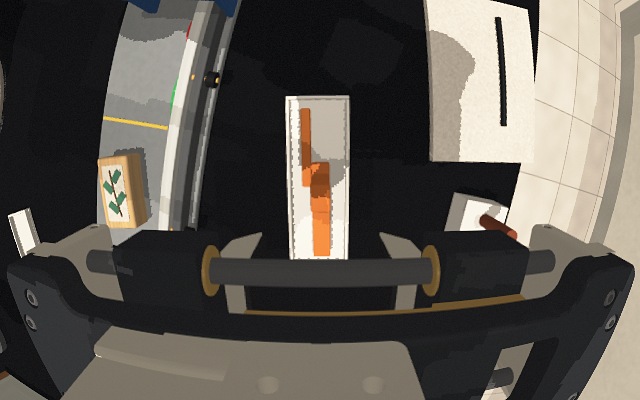

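```bash
python3 - <<'E'
from h import *
T=np.load("T1.npy")
P=lambda p,z:plane("wrist",p,z,T)[:,:2].round(1).tolist()
print("tray far corners",P([[286,97],[349,96]],14))
print("cheek tip L,R",P([[301,108],[310,108]],26),"cheek rear left",P([[303,186]],26))
print("shaft rear L,R",P([[313,256],[330,256]],20))
print("handle top corners",P([[310,163],[328,163],[328,181]],86))
E
python3 - <<'E'
import cv2
a=cv2.imread("pics/w1.png");cv2.imwrite("pics/c2.png",cv2.resize(a[85:265,270:370],None,fx=4,fy=4,interpolation=cv2.INTER_CUBIC)[:600])
E
```

```text
tray far corners [[640.9, 23.8], [708.3, 36.1]]
cheek tip L,R [[660.0, 13.5], [669.3, 15.0]] cheek rear left [[675.4, -68.8]]
shaft rear L,R [[699.4, -150.8], [719.1, -147.4]]
handle top corners [[679.9, -35.5], [695.4, -32.9], [698.1, -48.6]]
```

View pics/c2.png

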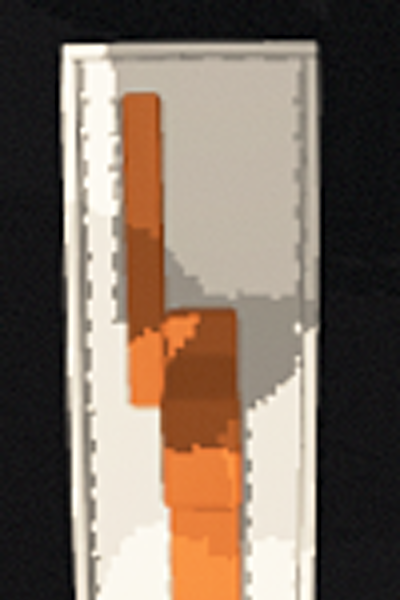

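Call:
carry_out --pt "-1 5 -40 1" --pt "-1 5 -80 1" --pt "-1 5 -115 1" --pt "-1 5 -135 1" --pt "-1 5 -150 1" --pt "-1 5 -154 1" --pt "-1 5 -154 1"

```text
time: 2.4
tool_pos: [691.3, -61.6, 42.6]
tcp_rot: [2.824, 1.564, 3.011]
contact_force: [0.2, 0.5, 0.5]
grip_width: 60.0
```

Call:
carry_out --pt "0 0 0 0" --pt "0 0 0 0" --pt "0 0 0 0" --pt "0 0 0 0" --pt "0 0 0 0" --pt "0 0 0 0" --pt "0 0 0 0" --pt "0 0 0 0" --hand 5

```text
time: 3.07
tool_pos: [691.4, -61.7, 42.8]
tcp_rot: [2.823, 1.564, 3.01]
contact_force: [-0.3, 0.0, 1.8]
grip_width: 18.0
```

Call:
carry_out --pt "0 0 10 0" --pt "0 0 30 0" --pt "0 0 60 0" --pt "0 0 90 0" --pt "0 0 100 0" --pt "0 0 100 0" --pt "0 0 100 0"

```text
time: 3.65
tool_pos: [691.2, -61.7, 142.6]
tcp_rot: [2.834, 1.564, 3.021]
contact_force: [-0.1, 1.6, -1.9]
grip_width: 17.7
```

```bash
python3 - <<'E'
from h import *
T=toolpose();im=capture("wrist");cv2.imwrite("pics/w2.png",im[:,:,::-1]);np.save("T2.npy",T);print(T.round(3),get_obs()["grip_width"],get_obs()["contact_force"])
b=np.ascontiguousarray(im[:,:,::-1]);cv2.imwrite("pics/c3.png",cv2.resize(b[85:265,90:370],None,fx=2.8,fy=2.8,interpolation=cv2.INTER_CUBIC))
E
```

```text
[[-6.00000e-03 -1.86000e-01  9.83000e-01  6.91218e+02]
 [ 1.00000e-03  9.83000e-01  1.86000e-01 -6.16580e+01]
 [-1.00000e+00  2.00000e-03 -6.00000e-03  1.42596e+02]
 [ 0.00000e+00  0.00000e+00  0.00000e+00  1.00000e+00]] 17.92495799981059 [-0.11400067 -0.39881314 -1.81759776]
```

View pics/c3.png

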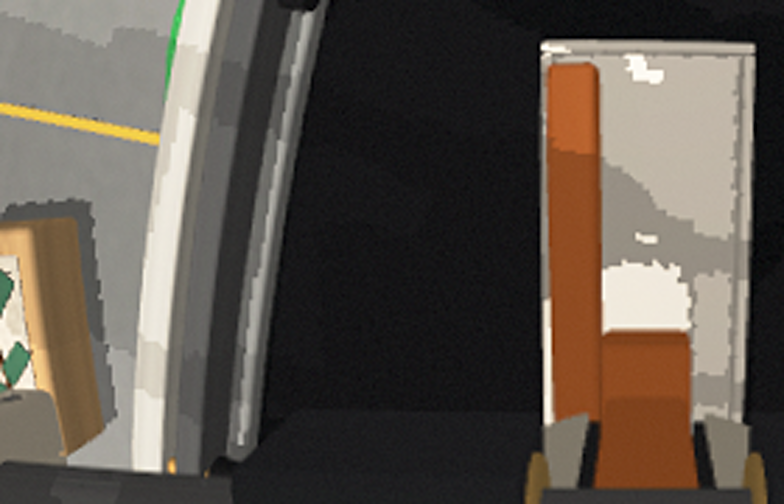

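```bash
python3 - <<'E'
from h import *
T=np.load("T2.npy");f=lambda p:np.array(p)/2.8+[90,85]-.3
def st(p,z):
    w=plane("wrist",f(p),z,T);return w.round(1).tolist(), ((w-T[:3,3])@T[:3,:3]).round(1).tolist()
print("cheek tip",st([[547,63],[599,63]],125.8))
print("cheek inner/outer near",st([[601,330],[601,390],[552,390]],125.8))
print("shaft front",st([[602,332],[690,332]],119.8))
E
```

```text
cheek tip ([[657.4, 13.1, 125.8], [667.7, 14.9, 125.8]], [[17.1, 79.7, -19.2], [17.0, 79.5, -8.8]])
cheek inner/outer near ([[677.8, -38.8, 125.8], [680.0, -51.7, 125.8], [669.8, -53.7, 125.8]], [[16.9, 24.9, -8.9], [16.9, 11.8, -9.1], [16.9, 11.8, -19.5]])
shaft front ([[678.0, -40.8, 119.8], [696.5, -37.2, 119.8]], [[22.9, 23.0, -9.0], [22.8, 23.0, 9.9]])
```

Call:
carry_out --pt "-36 -15 0 -3" --pt "-72 -30 0 -6" --pt "-108 -44 0 -9" --pt "-144 -59 0 -13.8" --pt "-180 -74 0 -13.8" --pt "-216 -89 0 -13.8" --pt "-252 -104 0 -13.8" --pt "-280 -115 0 -13.8" --pt "-289 -118 0 -13.8" --pt "-289 -118 0 -13.8" --pt "-289 -118 -20 -13.8" --pt "-289 -118 -40 -13.8" --pt "-289 -118 -60 -13.8" --pt "-289 -118 -75 -13.8" --pt "-289 -118 -84 -13.8" --pt "-289 -118 -88 -13.8" --pt "-289 -118 -88 -13.8" --pt "-289 -118 -88 -13.8"

```text
time: 5.2
tool_pos: [402.1, -179.5, 53.3]
tcp_rot: [2.804, 1.562, 2.75]
contact_force: [0.4, -0.2, -0.7]
grip_width: 18.0
```

```bash
python3 - <<'E'
from h import *
o=get_obs();T=toolpose();im=capture("wrist");cv2.imwrite("pics/w3.png",im[:,:,::-1]);np.save("T3.npy",T);print(T.round(4),o["contact_force"],o["time"])
E
```

```text
[[-8.200000e-03  5.350000e-02  9.985000e-01  4.020662e+02]
 [ 3.400000e-03  9.986000e-01 -5.350000e-02 -1.795006e+02]
 [-1.000000e+00  2.900000e-03 -8.300000e-03  5.327970e+01]
 [ 0.000000e+00  0.000000e+00  0.000000e+00  1.000000e+00]] [ 0.41076373 -0.20367363 -0.69369079] 5.2
```

View pics/w3.png

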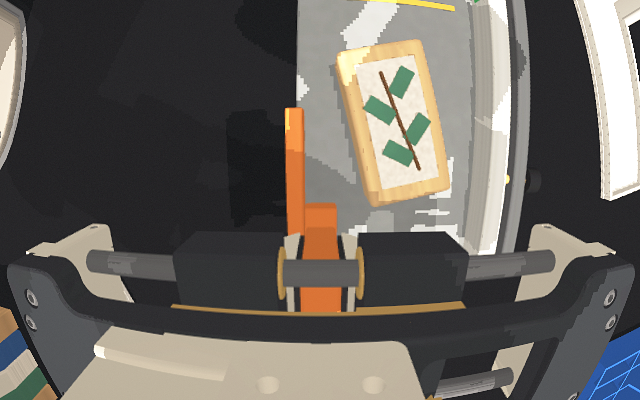

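```bash
cat >> h.py <<'E'
a=np.radians(86.9);EX=np.array([np.cos(a),np.sin(a)]);EY=np.array([-EX[1],EX[0]]);O=np.array([470.6,-15.7])
def rd(w): w=np.atleast_2d(w)[:,:2]-O;return np.c_[w@EX,w@EY].round(1).tolist()
def stick(T): return rd(T[:2,3]+21*T[:2,1]),np.degrees(np.arctan2(T[1,1],T[0,1])).round(2)-86.9
E
python3 - <<'E'
from h import *
T=np.load("T3.npy");print("stick",stick(T))
print("block top",rd(plane("wrist",[[374,206],[450,190],[421,40],[336,55]],44,T)))
print("line",rd(plane("wrist",[[360,0],[455,8]],12,T)))
im=cv2.imread("pics/w3.png")
for v in(60,120,180):
    print(v,im[v,455:520].mean(1).astype(int).tolist())
E
```

```text
stick ([[-146.3, 59.6]], np.float64(0.030000000000001137))
block top [[-142.3, 29.4], [-132.6, -15.9], [-47.5, 3.8], [-59.3, 51.2]]
line [[-11.5, 33.9], [-9.4, -33.2]]
60 [162, 162, 163, 161, 161, 161, 162, 161, 160, 162, 160, 162, 160, 161, 161, 163, 131, 132, 134, 131, 157, 159, 158, 161, 165, 164, 161, 159, 157, 161, 163, 158, 161, 164, 163, 158, 154, 177, 210, 218, 222, 221, 218, 220, 223, 223, 226, 226, 227, 226, 225, 224, 222, 225, 222, 125, 69, 70, 75, 75, 72, 77, 91, 99, 104]
120 [165, 165, 166, 165, 164, 165, 162, 161, 162, 161, 162, 162, 163, 163, 163, 165, 139, 130, 130, 131, 156, 170, 183, 185, 187, 188, 169, 159, 160, 186, 185, 182, 185, 188, 186, 183, 169, 228, 254, 255, 255, 254, 254, 254, 254, 254, 254, 255, 255, 254, 254, 254, 254, 255, 255, 178, 75, 80, 85, 84, 81, 86, 118, 143, 153]
180 [163, 163, 163, 166, 164, 164, 164, 161, 161, 162, 162, 161, 165, 132, 132, 134, 149, 161, 162, 163, 163, 163, 164, 161, 161, 164, 164, 160, 162, 165, 162, 158, 158, 184, 181, 220, 224, 221, 220, 221, 223, 226, 227, 228, 228, 227, 227, 226, 223, 255, 255, 227, 225, 227, 139, 77, 80, 98, 133, 142, 154, 155, 154, 152, 155]
```

```bash
python3 - <<'E'
from h import *
T=np.load("T3.npy")
print(rd(plane("wrist",[[475,60],[475,120],[471,180]],12,T)),rd(plane("wrist",[[492,60],[492,120],[489,180]],38,T)))
E
```

```text
[[-46.7, -46.7], [-89.4, -46.5], [-131.6, -46.1]] [[-51.6, -45.3], [-89.6, -45.2], [-127.0, -45.7]]
```

Call:
carry_out --pt "10 -0.5 0 0" --pt "18 -1 0 0" --pt "21 -1.1 0 0" --pt "24 -1.3 0 0" --pt "27 -1.5 0 0" --pt "30 -1.6 0 0" --pt "33 -1.8 0 0" --pt "36 -2 0 0" --pt "39 -2.1 0 0" --pt "42 -2.3 0 0" --pt "45 -2.4 0 0" --pt "47 -2.6 0 0" --pt "49 -2.7 0 0" --pt "51 -2.8 0 0" --pt "53 -2.9 0 0" --pt "55 -3 0 0" --pt "57 -3.1 0 0" --pt "57 -3.1 0 0"

```text
time: 6.75
tool_pos: [459.7, -182.9, 53.6]
tcp_rot: [2.824, 1.563, 2.77]
contact_force: [-0.7, 0.6, -0.2]
grip_width: 18.0
```

```bash
python3 - <<'E'
from h import *
o=get_obs();T=toolpose();im=capture("wrist");cv2.imwrite("pics/w4.png",im[:,:,::-1]);np.save("T4.npy",T);print(stick(T),o["contact_force"],o["moment"],o["time"])
cv2.imwrite("pics/c4.png",cv2.resize(np.ascontiguousarray(im[0:270,200:560,::-1]),None,fx=2,fy=2))
E
```

```text
([[-146.5, 1.8]], np.float64(0.01999999999999602)) [-0.70148352  0.59104533 -0.19979029] [-0.03105306  0.18748457  0.04221672] 6.75
```

View pics/c4.png

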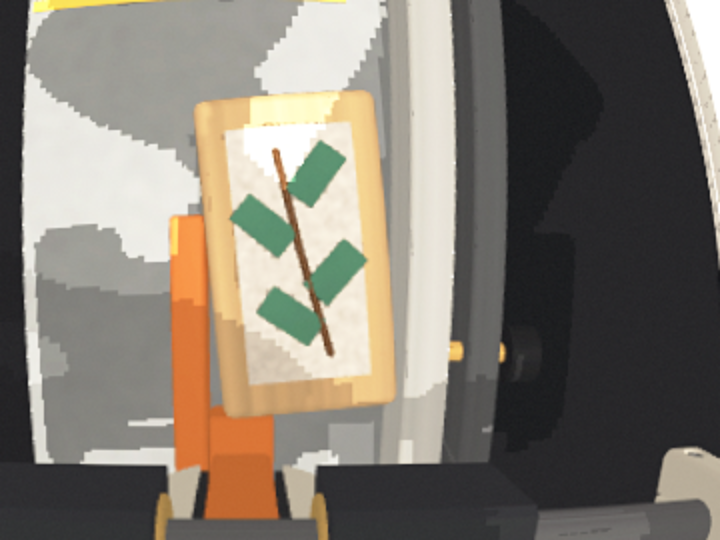

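Call:
carry_out --pt "1 0 0 0" --pt "2 -0.1 0 0" --pt "3 -0.2 0 0" --pt "4 -0.2 0 0" --pt "5 -0.3 0 0" --pt "6 -0.3 0 0" --pt "6.5 -0.4 0 0" --pt "7 -0.4 0 0"

```text
time: 7.47
tool_pos: [466.7, -183.2, 53.6]
tcp_rot: [2.814, 1.563, 2.76]
contact_force: [-0.9, 1.7, -0.6]
grip_width: 18.0
```

Call:
carry_out --pt "0.3 0 0 0" --pt "0.6 0 0 0" --pt "1 0 0 0" --pt "1 0 0 0"

```text
time: 7.8
tool_pos: [467.4, -183.1, 53.5]
tcp_rot: [2.818, 1.563, 2.765]
contact_force: [-2.3, 1.5, -0.2]
grip_width: 18.0
```

Call:
carry_out --pt "0.3 0 0 0" --pt "0.6 0 0 0" --pt "1 0 0 0" --pt "1 0 0 0"

```text
time: 8.13
tool_pos: [467.6, -183.1, 53.5]
tcp_rot: [2.864, 1.561, 2.811]
contact_force: [-6.5, -0.8, 0.9]
grip_width: 17.9
```

```bash
cat >> h.py <<'E'
def blk(tag):
    o=get_obs();T=toolpose();im=np.ascontiguousarray(capture("wrist")[:,:,::-1]);cv2.imwrite(f"pics/{tag}.png",im)
    H,S,V=cv2.split(cv2.cvtColor(im,cv2.COLOR_BGR2HSV));m=((H>10)&(H<28)&(S>60)&(V>110)).astype(np.uint8);m[:,:270]=0;m[225:]=0
    m=cv2.morphologyEx(m,cv2.MORPH_OPEN,np.ones((3,3)))
    c=max(blob(m,200),key=cv2.contourArea)[:,0,:].astype(float)
    P=np.array(rd(plane("wrist",c,44,T)),np.float32)
    r=cv2.minAreaRect(P);print("stick",stick(T),"z",T[2,3].round(1),"block",np.round(r[0],1),np.round(r[1],1),round(r[2],2),"F",o["contact_force"].round(1),"M",o["moment"].round(2),o["time"])
E
python3 -c "
from h import *
blk('w5')"
```

```text
stick ([[-146.3, -6.0]], np.float64(0.04999999999999716)) z 53.5 block [-104.5  -15.5] [97.  58.3] 0.33 F [-6.5 -0.8  0.9] M [0.02 1.26 0.29] 8.1333
```

Call:
carry_out --pt "0.9 1.5 0 0" --pt "1 3 0 0" --pt "1 4.5 0 0" --pt "1.1 6 0 0" --pt "1.2 7.5 0 0" --pt "1.3 9 0 0" --pt "1.4 10.5 0 0" --pt "1.45 12 0 0" --pt "1.5 13.5 0 0" --pt "1.6 15 0 0" --pt "1.7 16.5 0 0" --pt "1.8 18 0 0" --pt "1.85 19.5 0 0"

```text
time: 9.27
tool_pos: [468.7, -164.5, 53.3]
tcp_rot: [3.014, 1.56, 2.961]
contact_force: [-5.8, -4.6, -0.7]
grip_width: 17.9
```

```bash
python3 -c "
from h import *
blk('w6');print(toolpose()[:3,3])"
```

```text
stick ([[-127.6, -6.1]], np.float64(0.06999999999999318)) z 53.3 block [-86.9 -16. ] [58.7 94.9] 90.0 F [-5.8 -4.6 -0.7] M [-0.91  1.3   0.12] 9.2667
[ 468.69805558 -164.18130219   53.36008931]
```

Call:
carry_out --pt "1.1 2 0 0" --pt "1.3 4 0 0" --pt "1.4 6 0 0" --pt "1.5 8 0 0" --pt "1.6 10 0 0" --pt "1.7 12 0 0" --pt "1.8 14 0 0" --pt "1.9 16 0 0" --pt "2.05 18 0 0" --pt "2.15 20 0 0" --pt "2.25 22 0 0" --pt "2.35 24 0 0" --pt "2.5 26 0 0" --pt "2.6 28 0 0" --pt "2.7 30 0 0" --pt "2.8 32 0 0" --pt "2.9 34 0 0"

```text
time: 10.73
tool_pos: [470.7, -131.2, 53.4]
tcp_rot: [-3.136, 1.558, 3.095]
contact_force: [-6.8, -5.6, 1.9]
grip_width: 17.8
```

```bash
python3 -c "
from h import *
blk('w7');print(toolpose()[:3,3])"
```

```text
stick ([[-94.3, -6.3]], np.float64(0.10999999999999943)) z 53.4 block [-53.6 -12.5] [94.8 66.2] 0.34 F [-6.8 -5.6  1.9] M [-1.21  1.5   0.15] 10.7333
[ 470.72197106 -130.81473042   53.33519603]
```

Call:
carry_out --pt "1.2 1 0 0" --pt "1.4 3 0 0" --pt "1.6 5 0 0" --pt "1.7 7 0 0" --pt "1.85 9 0 0" --pt "1.95 11 0 0" --pt "2.05 13 0 0" --pt "2.15 15 0 0" --pt "2.3 17 0 0" --pt "2.4 19 0 0" --pt "2.5 21 0 0" --pt "2.6 23 0 0"

```text
time: 11.78
tool_pos: [472.2, -109.1, 53.4]
tcp_rot: [-3.016, 1.556, -3.067]
contact_force: [-10.2, -7.3, 2.3]
grip_width: 18.3
```

```bash
python3 -c "
from h import *
blk('w8');print(toolpose()[:3,3])
b=cv2.imread('pics/w8.png');cv2.imwrite('pics/c8.png',cv2.resize(b[0:270,200:560],None,fx=2,fy=2))"
```

```text
stick ([[-72.2, -6.6]], np.float64(0.1599999999999966)) z 53.4 block [-31.6 -16.2] [58.6 94.8] 90.0 F [-10.2  -7.3   2.3] M [-1.44  1.76  0.24] 11.7833
[ 472.15943882 -108.66657154   53.34916243]
```

View pics/c8.png

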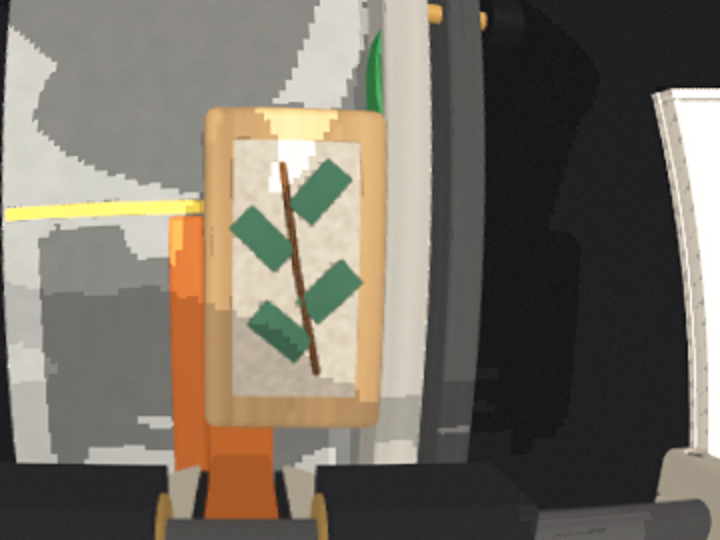

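Call:
carry_out --pt "1.15 1 0 0" --pt "1.25 3 0 0" --pt "1.35 5 0 0" --pt "1.5 7 0 0" --pt "1.6 9 0 0" --pt "1.75 11 0 0" --pt "1.85 13 0 0" --pt "2 15 0 0" --pt "2.1 17 0 0" --pt "2.2 19 0 0" --pt "2.3 21 0 0" --pt "2.45 23 0 0" --pt "2.55 25 0 0" --pt "2.65 27 0 0" --pt "2.8 29 0 0" --pt "2.9 31 0 0" --pt "3.0 33 0 0"

```text
time: 13.25
tool_pos: [474.1, -76.6, 53.3]
tcp_rot: [-2.965, 1.553, -3.016]
contact_force: [-7.0, -6.1, 1.1]
grip_width: 18.2
```

```bash
python3 -c "
from h import *
blk('w9');print(toolpose()[:3,3])"
```

```text
stick ([[-39.6, -6.7]], np.float64(0.18999999999999773)) z 53.3 block [  1.  -12.3] [94.7 66.3] 0.37 F [-7.  -6.1  1.1] M [-1.17  1.56  0.22] 13.25
[474.08654144 -76.24629897  53.29665408]
```

Call:
carry_out --pt "1.3 1 0 0" --pt "1.5 3 0 0" --pt "1.6 5 0 0" --pt "1.75 7 0 0" --pt "1.85 9 0 0" --pt "2 11 0 0" --pt "2.1 13 0 0" --pt "2.2 15 0 0" --pt "2.3 17 0 0" --pt "2.45 19 0 0" --pt "2.55 21 0 0" --pt "2.7 23 0 0" --pt "2.8 25 0 0" --pt "2.9 27 0 0" --pt "3.05 29 0 0" --pt "3.15 31 0 0" --pt "3.3 33 0 0"

```text
time: 14.72
tool_pos: [476.0, -44.3, 53.3]
tcp_rot: [-2.914, 1.55, -2.964]
contact_force: [-8.7, -7.3, 4.6]
grip_width: 17.8
```

```bash
python3 -c "
from h import *
blk('w10');print(toolpose()[:3,3])"
```

```text
stick ([[-7.3, -6.9]], np.float64(0.22999999999998977)) z 53.3 block [ 33.1 -12.2] [67.1 94.9] 89.72 F [-8.7 -7.3  4.6] M [-1.45  1.74  0.1 ] 14.7167
[476.04081655 -43.98545181  53.30433462]
```

Call:
carry_out --pt "1.25 1 0 0" --pt "1.4 3 0 0" --pt "1.55 5 0 0" --pt "1.7 7 0 0" --pt "1.8 9 0 0" --pt "1.95 11 0 0" --pt "2.05 13 0 0" --pt "2.15 15 0 0" --pt "2.25 17 0 0" --pt "2.4 19 0 0" --pt "2.5 21 0 0" --pt "2.65 23 0 0" --pt "2.75 25 0 0" --pt "2.85 27 0 0" --pt "3.0 29 0 0" --pt "3.1 31 0 0" --pt "3.2 33 0 0"

```text
time: 16.18
tool_pos: [478.0, -12.0, 53.4]
tcp_rot: [-2.875, 1.548, -2.925]
contact_force: [-7.2, -6.5, 3.0]
grip_width: 17.9
```

```bash
python3 -c "
from h import *
blk('w11');print(toolpose()[:3,3])"
```

```text
stick ([[25.1, -7.1]], np.float64(0.25)) z 53.4 block [ 65.4 -16.7] [58.8 94.9] 89.79 F [-7.2 -6.5  3. ] M [-1.44  1.65  0.08] 16.1833
[478.0012135  -11.6829029   53.33095339]
```

Call:
carry_out --pt "1.2 1 0 0" --pt "1.35 3 0 0" --pt "1.5 5 0 0" --pt "1.65 7 0 0" --pt "1.75 9 0 0" --pt "1.85 11 0 0" --pt "2 13 0 0" --pt "2.1 15 0 0" --pt "2.2 17 0 0" --pt "2.3 19 0 0" --pt "2.4 21 0 0" --pt "2.5 23 0 0" --pt "2.6 25 0 0" --pt "2.75 27 0 0" --pt "2.9 29 0 0" --pt "3.0 31 0 0" --pt "3.1 32 0 0"

```text
time: 17.65
tool_pos: [479.9, 19.6, 53.4]
tcp_rot: [-2.855, 1.545, -2.904]
contact_force: [-7.3, -5.5, 3.0]
grip_width: 17.9
```

```bash
python3 -c "
from h import *
blk('w12');print(toolpose()[:3,3])"
```

```text
stick ([[56.7, -7.3]], np.float64(0.28000000000000114)) z 53.4 block [ 92.  -16.8] [58.6 84.9] 89.68 F [-7.3 -5.5  3. ] M [-1.26  1.49  0.09] 17.65
[479.90066711  19.6987826   53.33396377]
```

Call:
carry_out --pt "1.1 1 0 0" --pt "1.2 2 0 0" --pt "1.2 3 0 0" --pt "1.3 4 0 0" --pt "1.3 5 0 0" --pt "1.4 6 0 0" --pt "1.4 7 0 0" --pt "1.4 7 0 0"

```text
time: 18.37
tool_pos: [480.3, 26.0, 53.4]
tcp_rot: [-2.84, 1.542, -2.889]
contact_force: [-6.8, -4.8, 3.2]
grip_width: 17.7
```

Call:
carry_out --pt "1.0 0.7 0 0" --pt "1.0 1.2 0 0" --pt "1.0 1.7 0 0" --pt "1.0 1.7 0 0"

```text
time: 18.7
tool_pos: [480.5, 27.0, 53.4]
tcp_rot: [-2.817, 1.54, -2.866]
contact_force: [-6.4, -5.0, 3.0]
grip_width: 18.3
```

Call:
carry_out --pt "0.9 0.9 0 0" --pt "0.9 1.4 0 0" --pt "0.9 1.9 0 0" --pt "0.9 1.9 0 0"

```text
time: 19.03
tool_pos: [480.5, 28.1, 53.4]
tcp_rot: [-2.797, 1.538, -2.845]
contact_force: [-6.5, -5.5, 2.7]
grip_width: 17.9
```

Call:
carry_out --pt "0.9 0.9 0 0" --pt "0.9 1.4 0 0" --pt "0.9 1.9 0 0" --pt "0.9 1.9 0 0"

```text
time: 19.37
tool_pos: [480.6, 29.2, 53.4]
tcp_rot: [-2.777, 1.536, -2.826]
contact_force: [-6.8, -5.0, 3.0]
grip_width: 17.9
```

Call:
carry_out --pt "0.9 0.9 0 0" --pt "0.9 1.4 0 0" --pt "0.9 1.9 0 0" --pt "0.9 2.4 0 0" --pt "1 2.9 0 0" --pt "1 2.9 0 0"

```text
time: 19.87
tool_pos: [480.8, 30.8, 53.4]
tcp_rot: [-2.741, 1.533, -2.789]
contact_force: [-6.7, -7.6, 2.1]
grip_width: 17.9
```

```bash
python3 -c "
from h import *
blk('w13');print(toolpose()[:3,3])
T=toolpose();print(T[:3,0].round(3))
b=cv2.imread('pics/w13.png');cv2.imwrite('pics/c13.png',cv2.resize(b[0:270,200:560],None,fx=2,fy=2))"
```

```text
stick ([[68.0, -7.5]], np.float64(0.36999999999999034)) z 53.4 block [ 96.4 -17. ] [58.6 71. ] 90.0 F [-6.7 -7.6  2.1] M [-1.6   1.26  0.13] 19.8667
[480.80347001  30.85678552  53.41915322]
[-0.035 -0.013 -0.999]
```

View pics/c13.png

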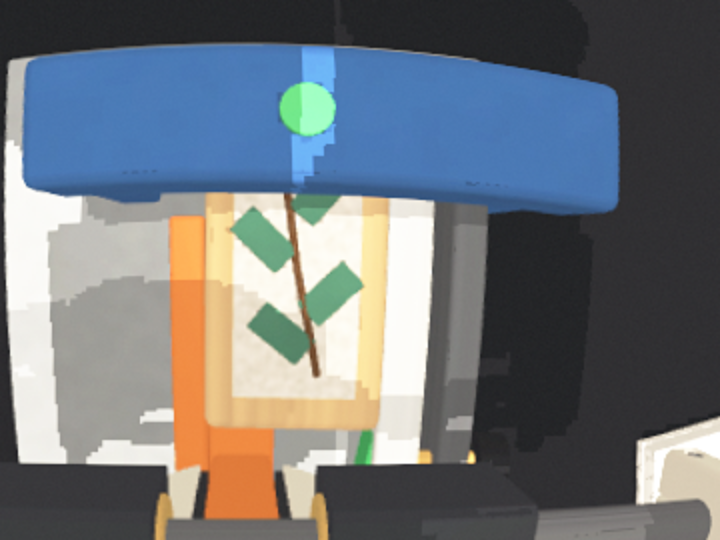

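Call:
carry_out --pt "0.8 1.3 0 0" --pt "0.8 1.7 0 0" --pt "0.8 2.0 0 0" --pt "0.8 2.0 0 0" --pt "0.8 2.0 0 0" --pt "0.8 2.0 0 0"

```text
time: 20.42
tool_pos: [480.9, 31.3, 53.5]
tcp_rot: [-2.701, 1.531, -2.749]
contact_force: [-5.7, -8.3, 3.2]
grip_width: 18.4
```

Call:
carry_out --pt "0.7 1.6 0 0" --pt "0.7 2.1 0 0" --pt "0.7 2.5 0 0" --pt "0.7 2.5 0 0" --pt "0.7 2.5 0 0" --pt "0.7 2.5 0 0"

```text
time: 20.92
tool_pos: [481.0, 32.0, 53.5]
tcp_rot: [-2.654, 1.528, -2.701]
contact_force: [-5.9, -10.3, 1.8]
grip_width: 17.6
```

Call:
carry_out --pt "0 0 0 0" --pt "-0.3 -0.8 0 0" --pt "-0.8 -1.5 0 0" --pt "-2 -2.5 0 0" --pt "-4 -4 0 0" --pt "-7 -7 0 0" --pt "-12 -12 0 0" --pt "-20 -20 0 0" --pt "-25 -30 0 0" --pt "-30 -40 0 0" --pt "-35 -50 10 0" --pt "-40 -60 25 0" --pt "-40 -60 50 0" --pt "-40 -60 80 0" --pt "-40 -60 100 0" --pt "-40 -60 100 0"

```text
time: 22.25
tool_pos: [443.0, -29.4, 158.1]
tcp_rot: [-2.506, 1.535, -2.554]
contact_force: [0.6, 0.6, -1.1]
grip_width: 17.7
```

```bash
python3 -c "
from h import *
T=toolpose();o=get_obs();print(T.round(4),o['contact_force'])
b=np.ascontiguousarray(capture('wrist')[:,:,::-1]);cv2.imwrite('pics/w14.png',b);np.save('T14.npy',T)
t=np.ascontiguousarray(capture('top')[:,:,::-1]);cv2.imwrite('pics/top2.png',t)
cv2.imwrite('pics/c14.png',cv2.resize(b[0:270,200:560],None,fx=2,fy=2))"
```

```text
[[-2.990000e-02  4.760000e-02  9.984000e-01  4.430338e+02]
 [-1.990000e-02  9.986000e-01 -4.820000e-02 -2.944600e+01]
 [-9.994000e-01 -2.130000e-02 -2.890000e-02  1.580585e+02]
 [ 0.000000e+00  0.000000e+00  0.000000e+00  1.000000e+00]] [ 0.59817407  0.63834854 -1.12997496]
```

View pics/c14.png

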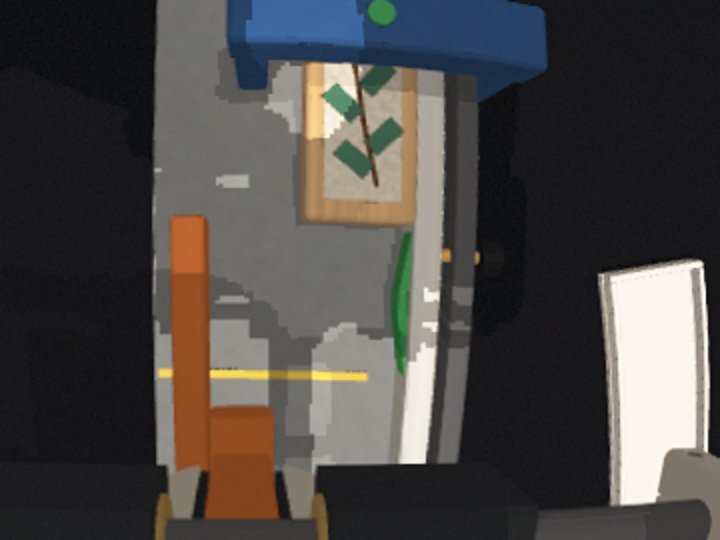

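```bash
python3 - <<'E'
from h import *
T=np.load("T14.npy");f=lambda p:np.array(p)/2+[200,0]
print("rear bottom z12",rd(plane("wrist",f([[303,222],[412,224]]),12,T)),"rear top z44",rd(plane("wrist",f([[307,204],[412,204]]),44,T)))
print("line",rd(plane("wrist",f([[160,373],[366,377]]),12,T)), "block sides z44",rd(plane("wrist",f([[324,100],[324,200],[416,80],[415,200]]),44,T)),"rail top edge z38",rd(plane("wrist",f([[446,80],[423,290]]),38,T)))
print("tray corners",plane("wrist",f([[599,273],[701,262]]),14,T).round(1))
E
python3 -c "
import cv2
t=cv2.imread('pics/top2.png');cv2.imwrite('pics/ct2.png',cv2.resize(t[110:230,265:395],None,fx=5,fy=5,interpolation=cv2.INTER_CUBIC))"
```

```text
rear bottom z12 [[66.0, 1.5], [67.3, -52.3]] rear top z44 [[72.9, 2.1], [75.1, -44.2]]
line [[-9.4, 71.7], [-10.1, -32.0]] block sides z44 [[119.7, -5.1], [74.9, -5.3], [131.9, -46.0], [76.9, -45.5]] rail top edge z38 [[135.1, -61.8], [36.7, -52.1]]
tray corners [[631.9  26.   14. ]
 [706.2  35.6  14. ]]
```

View pics/ct2.png

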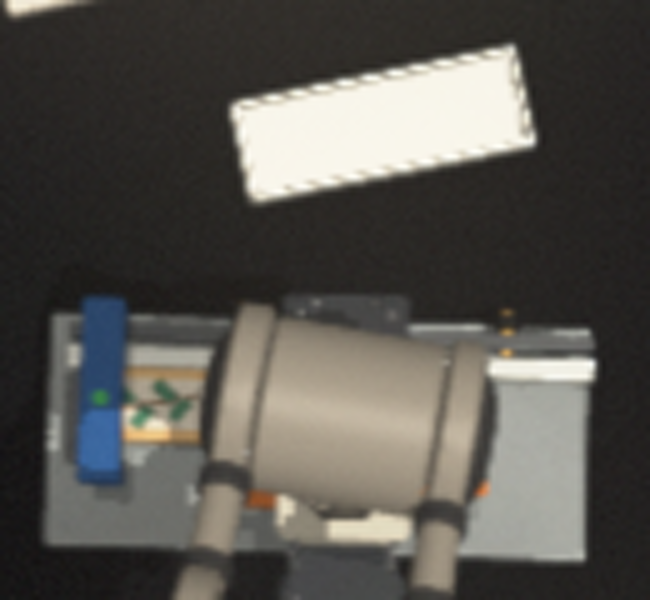

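Call:
carry_out --pt "35 -5 0 3" --pt "70 -10 0 6" --pt "105 -14 0 9" --pt "140 -19 0 12" --pt "175 -24 0 13.3" --pt "210 -28 0 13.3" --pt "235 -31 0 13.3" --pt "248 -32.5 0 13.3" --pt "248 -32.5 0 13.3" --pt "248 -32.5 -30 13.3" --pt "248 -32.5 -60 13.3" --pt "248 -32.5 -85 13.3" --pt "248 -32.5 -98 13.3" --pt "248 -32.5 -104 13.3" --pt "248 -32.5 -104 13.3" --pt "248 -32.5 -104 13.3"

```text
time: 23.68
tool_pos: [689.4, -61.4, 51.4]
tcp_rot: [-2.596, 1.531, -2.412]
contact_force: [0.3, 0.5, -0.8]
grip_width: 17.9
```

Call:
carry_out --pt "1 0 -2 0" --pt "1 0 -4 0" --pt "1 0 -5.5 0" --pt "1 0 -6.5 0" --pt "1 0 -6.5 0"

```text
time: 24.1
tool_pos: [690.3, -61.4, 44.9]
tcp_rot: [-2.597, 1.531, -2.413]
contact_force: [0.4, -0.2, -0.9]
grip_width: 17.9
```

```bash
python3 -c "
from h import *
T=toolpose();print(T.round(3))
b=np.ascontiguousarray(capture('wrist')[:,:,::-1]);cv2.imwrite('pics/w15.png',b)
cv2.imwrite('pics/c15.png',cv2.resize(b[60:260,250:400],None,fx=3,fy=3))"
```

```text
[[-3.00000e-02 -1.84000e-01  9.83000e-01  6.90289e+02]
 [-2.70000e-02  9.83000e-01  1.83000e-01 -6.13940e+01]
 [-9.99000e-01 -2.10000e-02 -3.40000e-02  4.49040e+01]
 [ 0.00000e+00  0.00000e+00  0.00000e+00  1.00000e+00]]
```

Call:
carry_out --pt "0 0 -0.7 0" --pt "0 0 -1.4 0" --pt "0 0 -1.4 0"

```text
time: 24.4
tool_pos: [690.5, -61.4, 43.9]
tcp_rot: [-2.589, 1.531, -2.404]
contact_force: [0.1, 0.6, 1.2]
grip_width: 17.6
```

Call:
carry_out --pt "0 0 0 0" --pt "0 0 0 0" --pt "0 0 0 0" --pt "0 0 0 0" --pt "0 0 0 0" --pt "0 0 0 0" --pt "0 0 0 0" --pt "0 0 0 0" --hand 60

```text
time: 25.07
tool_pos: [690.5, -61.4, 43.9]
tcp_rot: [-2.589, 1.531, -2.405]
contact_force: [0.1, -0.4, 0.3]
grip_width: 59.3
```

Call:
carry_out --pt "0 0 15 0" --pt "0 0 40 0" --pt "0 0 80 0" --pt "0 0 120 0" --pt "0 0 150 0" --pt "0 0 155 0" --pt "0 0 155 0" --pt "0 0 155 0" --pt "0 0 155 0"

```text
time: 25.82
tool_pos: [689.6, -61.3, 196.6]
tcp_rot: [-2.662, 1.529, -2.477]
contact_force: [-0.5, -0.6, -0.8]
grip_width: 60.0
```

```bash
python3 - <<'E'
from h import *
T=toolpose();print(T.round(3))
b=np.ascontiguousarray(capture('wrist')[:,:,::-1]);cv2.imwrite('pics/w16.png',b)
t=np.ascontiguousarray(capture('top')[:,:,::-1]);cv2.imwrite('pics/top3.png',t);t0=cv2.imread('pics/top0.png')
H,S,V=cv2.split(cv2.cvtColor(b,cv2.COLOR_BGR2HSV));m=(H>4)&(H<16)&(S>140)&(V>90)
c=blob(m,200)[0];c=c[:,0,:];tip=c[c[:,1]<=c[:,1].min()+1].mean(0);re=c[c[:,1]>=c[:,1].max()-1].mean(0)
print("tip",plane('wrist',tip,26,T).round(1),"rear",plane('wrist',re,20,T).round(1),tip,re)
d=cv2.absdiff(t,t0).max(2)>60;d=cv2.morphologyEx(d.astype(np.uint8),cv2.MORPH_OPEN,np.ones((3,3)))
print([cv2.boundingRect(x) for x in blob(d,20)])
H,S,V=cv2.split(cv2.cvtColor(t,cv2.COLOR_BGR2HSV));m=((H>10)&(H<28)&(S>60)&(V>110)).astype(np.uint8);m[:,:285]=0;m[:,380:]=0;m[:170]=0;m[225:]=0
for x in blob(m,8)[:4]:
    p=x[:,0,:];print(cv2.boundingRect(x),rd(plane('top',[[p[:,0].max()+.5,p[:,1].min()],[p[:,0].max()+.5,p[:,1].max()]],44)))
E
```

```text
[[-3.30000e-02 -1.84000e-01  9.82000e-01  6.89557e+02]
 [-2.60000e-02  9.83000e-01  1.83000e-01 -6.12760e+01]
 [-9.99000e-01 -1.90000e-02 -3.70000e-02  1.96630e+02]
 [ 0.00000e+00  0.00000e+00  0.00000e+00  1.00000e+00]]
tip [[660.9  12.2  26. ]] rear [[ 705.9 -147.2   20. ]] [312.         115.18181818] [326.05882353 258.88235294]
[(235, 206, 120, 167), (128, 333, 84, 67), (307, 110, 60, 66), (85, 305, 57, 61), (321, 63, 50, 42), (293, 375, 45, 25), (277, 72, 48, 38), (122, 248, 32, 22), (142, 305, 18, 23), (335, 75, 41, 11), (300, 186, 49, 33), (347, 354, 12, 28), (105, 362, 16, 14), (306, 180, 48, 5), (205, 391, 18, 9), (314, 104, 9, 15), (343, 198, 12, 15), (275, 210, 23, 9), (345, 326, 12, 12), (363, 196, 6, 11)]
(290, 195, 15, 4) [[80.4, -7.2], [80.1, 2.9]]
(290, 183, 17, 3) [[74.7, -47.9], [74.6, -41.2]]
```

```bash
python3 -c "
from plant import *
print(close_job())"
```

```text
the job is handed in; nothing more can be done
None
```

The job is done and handed in at about 26 s of the 72 s allowed. The hand-in gave no verdict, so the results below come from my own checks.

**What I did:**
- Lifted the stick and squared the block on the fence before the yellow line, with about 6.5 N of press.
- Fed the block along the fence past the shoe and under the arch, with 6–10 N of side press. The force readings stayed at about 10 N or less per axis, but they come only at the end of each move, so I did not see peaks within a move.
- Pressed it on the end stop until the push had risen by about 5 N. The spring response matched the stated 0.3 mm per N. I then backed off, laid the stick in its tray and let go.

**Last checks:**
- **Block position:** the rear end was at reader x of about 66 mm, so the centre was near 111 mm against a limit of 112.5 mm. I expect the view to be good to about 2 mm. The fence-side edge read about −46 mm against a face of about −46 mm, so the block was on the fence, and it looked square.
- **Stick:** the tip and rear ends were within about 3 mm of where they started in the tray. The fingers were open and lifted clear.

**Not fully confirmed:**
- The rear-edge readings disagreed. The bottom edge gave 66–67 mm. Readings taken at the top edge's height gave 73–80 mm, from a softer edge in the wrist view and a partly hidden block in the top view. I trusted the bottom edge and the force on the stop.
- The tool had tilted about 0.04 rad by the end from repeated pushing, but the stick was resting on the tray floor when I released it.
- The picture limit ran out before the release, so the final stick check was by colour mask only.
- I did not check the bystander objects closely. The before-and-after comparison of the top view was dominated by the arm and its shadows.

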